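# Fit and lock the cover of an electronics trainer

## Task

Pick the loose cover plate up off the small parts bin by the wing of its quarter-turn stud, and set it flat and fully home in the open bay of the trainer case. Then push the stud in gently, keeping the push well under 35 N, until it bottoms, turn it a quarter turn clockwise so that it locks the cover down, and let go. Leave the mouse, the phone and the jar alone.

Things in the scene. Friction and masses are not known exactly. Their poses are not given: they have to be found in the camera images.
- case: Grey trainer case, fixed, 55 mm high, from x = -82 to +142 mm, y = -72 to +72 mm. Origin: on the desk, under the centre of its open rectangular bay; z up, x along the bay's long side, towards the control strip (display, sockets, two knobs 15 mm high, beyond x = +76 mm).
- bay (a point): Centre of the bay at the height of its seat, 49 mm above the case's origin; axes as the case. The bay is a recess 124 x 94 mm, 6 mm deep; an 8 mm wide ledge all round carries the cover, then flush with the case's top. Lower, in the middle, a steel receptacle has a slot 36 x 11 mm along x, open to above, for the stud's cross pin.
- bin: Small white open bin, 104 x 76 mm, 50 mm high, fixed, with the cover lying across its rims. Origin: centre of its underside, x along its long side.
- cover: Loose aluminium cover plate, 120 x 90 x 6 mm (its lowest 2 mm is 115 x 85 mm), 0.15 to 0.25 kg with the quarter-turn stud in its centre. Origin: centre of its underside; x along its long side, z up (the wing's side). Lies on the bin at the start. Fully home, its origin is at the bay's seat centre (point bay), its x along the case's x, either way round.
- stud_wing (a point): Centre of the stud's black wing, on the stud's axis: a bar 38 mm long (point x), 12 mm thick, 24 mm high, 26 to 50 mm above the cover's underside when the stud is out; grip it across its thickness. The stud pushes in against a spring (3 N at first, 0.45 N per mm more, 18 mm at most); the wing sinks as much. Locked and let go, it stays 3 to 13 mm in and holds the cover down.
- stud_pin (a point): Centre of the stud's cross pin under the cover: 30 mm long, 6 x 6 mm, parallel to the wing, 13 mm below the cover's underside. It cannot turn until pushed through the slot: 5 to 15 mm in, unlike from case to case and not to be told from poses. 1.6 mm further it meets a hard floor. Over 35 N on the case breaks it. Turned and let go, it rises 2 mm into a notch (10 degrees of play).
- cam_stud (a joint): Turn of the stud in the cover, rad: 0 = wing along the cover's x (open), grows clockwise seen from above, stop at 1.6; locked at a quarter turn, 1.57. It stays where it is left (friction about 0.03 N m).
- mouse: Black computer mouse, 60 x 104 x 30 mm, loose, beyond the case and the bin. Origin: centre of its underside.
- phone: Flat white phone with a black screen, 74 x 150 x 8 mm, loose. Origin: centre of its underside.
- jar: Clear jar with a white lid, 52 mm across, 60 mm high, loose. Origin: centre of its underside.
Not all that is in view belongs to the job. What is shaped like the cover but blue or red is not meant.

How it is judged (in metres and radians):
On the way:
1. the cover lies home in the bay with its stud not yet turned (under 0.4 rad) (x of cover in the frame of case between -0.004 and 0.004 m and y of cover in the frame of case between -0.004 and 0.004 m and z of cover in the frame of case between 0.047 and 0.0505 m and angle between the z axis of cover and the z axis of case, either way round below 0.04 rad and value of joint cam_stud below 0.4 rad), for 0.1 s.
At the end, for the whole second after the job is handed in: The cover lies home in the bay (its origin within 4 mm of the bay's axis in x and y, 47 to 50.5 mm above the case's origin, level within 0.04 rad), its stud turned past 1.35 rad and held in by at least 2 mm (wing centre less than 36 mm above the cover's underside), at rest (x of cover in the frame of case between -0.004 and 0.004 m and y of cover in the frame of case between -0.004 and 0.004 m and z of cover in the frame of case between 0.047 and 0.0505 m and angle between the z axis of cover and the z axis of case, either way round below 0.04 rad and value of joint cam_stud above 1.35 rad and z of stud_wing in the frame of cover below 0.036 m and linear speed of cover below 0.02 m/s); the robot touches nothing.
It fails at once if cover and stud pressed on the case with more than 35 N (contact force between cover and case above 35 N).
It fails at once if the mouse moved by more than 30 mm (distance of mouse from where it was at the start of the episode above 0.03 m).
It fails at once if the phone moved by more than 30 mm (distance of phone from where it was at the start of the episode above 0.03 m).
It fails at once if the jar moved by more than 30 mm (distance of jar from where it was at the start of the episode above 0.03 m).
It also fails if it takes over 64 s, if anything falls off the work surface, if the arm or the gripper's body presses on something with over 40 N, if the wrist force passes 120 N, or if a joint passes its speed limit or range.

## Robot

A 6-joint arm with a two-finger parallel gripper is mounted at the origin on the work surface. World frame = base frame: x ahead of the robot, y to its left, z up, the work surface at z = 0. Lengths are in mm, angles in rad, forces in N, time in s.
With the tool pointing down it reaches from about 350 to 775 mm from the base axis. Payload 7.3 kg.
Tool frame: the origin (TCP) lies between the finger pads; the fingertips stand 25 mm ahead of it and the grasp point (between the pads) lies 6 mm ahead of it; z points along the fingers, y is the direction in which the jaws open and shut (so a half turn about z gives the same grasp; the last joint's range is limited). The gripper opens to 92 mm and grips with 3 to 60 N. Pads are 19 mm wide; open, the fingers measure 130 mm over their backs; the gripper's body (75 mm by 190 mm) begins 47 mm behind the grasp point.
Start: joints at [1.106, 0.342, 1.524, -0, 1.275, -0.146], TCP at [164.534, 498.569, 251.741] pointing down, gripper open.
Joint ranges: [-2.53, 2.53], [-0.77, 2.02], [0.04, 2.7], [-1, 4.14], [0.28, 2.66], [-3.11, 3.11]. Speed limits (rad/s): [2.57, 2.57, 3.14, 3.14, 3.14, 3.14].

## Interface

Orientations are given as [roll, pitch, yaw] about the fixed x, y, z axes, in that order (R = Rz(yaw) Ry(pitch) Rx(roll)).
In Python, from plant import get_obs, capture, calibration, close_job gives the robot as it stands. The module is installed in compiled form; this text tells all that it offers.
- The arm moves only by the shell command python3 -m jog 'ROWS'. ROWS is JSON, one flat list of numbers, 5 for each row, row after row: the closure, from 0 (fully open) to 1 (shut), then the shift along the tool's x, y, z in mm, then the turn about the tool's z in degrees. In form: [fingers, tx, ty, tz, yaw, fingers, tx, ty, tz, yaw, ...]. A call has 1 to 5 rows; each row shifts and turns the pose as measured when the row begins, along the tool's axes as they then stand; what a row does not reach is not made up. A row lasts 1/10 s, in which the tool goes at most 50 mm and 8.59 degrees, less where a joint would pass 70% of its speed; a pose out of reach is approached as far as the arm can. A call is refused whole if a number of a shift passes 50 or a number of a turn 8.59, either way. A call with a gripper value outside its range is refused whole. The fingers move at their own pace and stop on an object; the grip force is fixed at half the most. Time passes only in rows, so rows that do not move let the fingers close. It gives the time, the measured TCP pose, the force and the opening at its end, in the units of the state.
- get_obs(): the state, without advancing time (a new reading comes with each control period).
- capture(name): name is "scene" or "top" or "wrist"; returns (picture, depth): 480x640x3 uint8, red, green, blue; 480x640 float32, mm along the optical axis (not along the pixel's ray), 0 where there is no reading.
- calibration(name): a dict with "fovy" (degrees; the focal length in pixels is half the picture's height over the tangent of half this angle, whatever the lens; pixels are square), "cx", "cy" (the principal point, pixels), "R" (3x3) and "t" (3): a world point X has camera coordinates R X + t. Camera axes: x right, y down, z forward; pixel columns grow to the right and rows downward; lengths in mm; the calibration is good to about 2 mm. A picture is of the moment at which its call begins: read the wrist's pose just before it. calibration takes no time and is no camera call; for the wrist camera it gives the pose at the moment of the call.
- close_job(): hands the job in, once; it reports no verdict.
The state is a dict: "time": time; "joint_positions": joint angles; "dq": joint speeds; "tau": joint torques, N m; "tool_pos": TCP position; "tcp_rot": TCP orientation; "contact_force": force on the tool from outside, world axes, zero at the start; "moment": the same for the moment, N m; "grip_width": finger opening in mm.
Only numpy, scipy, OpenCV 4.12 (cv2) and the standard library are available. Lean on these libraries where they do the work, as an engineer would, in place of code of your own. Each camera call takes 0.05 s, during which the arm holds its last target.

## Working session

There is one attempt and no reset: what is moved stays moved. The work goes in short steps, Python scripts to look and compute and a shell command to move; the robot and the scene stay as the last step left them, time stands still between calls to the robot, and variables do not carry over. Pictures are saved under pics/ and viewed, and the job is handed in when it is done.

```bash
mkdir -p pics; ls; python3 - <<'E'
from plant import *
import cv2,numpy as np
o=get_obs();print(o)
for n in ("scene","top","wrist"):
    c=calibration(n);print(n,c)
    p,d=capture(n);cv2.imwrite(f"pics/{n}0.png",p[...,::-1]);np.save(f"{n}0.npy",d)
E
```

```text
pics
{'time': 0.0, 'joint_positions': array([ 1.10600506e+00,  3.42744864e-01,  1.52500909e+00, -1.23973923e-05,
        1.27538619e+00, -1.45980746e-01]), 'dq': array([-1.62322098e-03,  1.34627591e-03, -8.29617302e-05, -2.45403196e-03,
       -6.76642096e-04, -8.10213019e-05]), 'tau': array([-8.62434317e-04, -4.31244385e+01, -2.44219422e+01,  7.15573551e-02,
        5.60223078e-02, -1.40201573e-04]), 'tool_pos': array([164.36310216, 498.22656315, 251.03620278]), 'tcp_rot': array([-3.14005989e+00, -2.13374029e-04,  2.82278559e+00]), 'contact_force': array([-0.5707748 ,  0.02768773,  0.22803983]), 'moment': array([-0.01630075,  0.02307496,  0.0268594 ]), 'grip_width': 91.67512796948313}
scene {'fovy': 44.48518650060554, 'cx': 321.6791268537447, 'cy': 241.79535926644004, 'R': array([[-0.31903862,  0.94769472, -0.00943785],
       [ 0.611446  ,  0.1982125 , -0.76605848],
       [-0.72411887, -0.25017297, -0.64270159]]), 't': array([ 106.53083856, -291.55358649, 1498.93229203])}
top {'fovy': 50.71928447204449, 'cx': 327.3423991983071, 'cy': 246.3132500457477, 'R': array([[ 0.01020382, -0.99980256,  0.01705072],
       [-0.98974428, -0.01252797, -0.14230007],
       [ 0.14248559, -0.01542385, -0.9896767 ]]), 't': array([ 39.69794636, 546.29688955, 917.581154  ])}
wrist {'fovy': 68.90677091002641, 'cx': 323.7227037369875, 'cy': 244.212478036221, 'R': array([[ 3.12966634e-01,  9.49763691e-01, -9.03799392e-04],
       [ 9.08239756e-01, -2.99005072e-01,  2.92739666e-01],
       [ 2.77763265e-01, -9.24386143e-02, -9.56191754e-01]]), 't': array([-524.34287846,  -36.48824408,  392.0978908 ])}
```

View pics/top0.png

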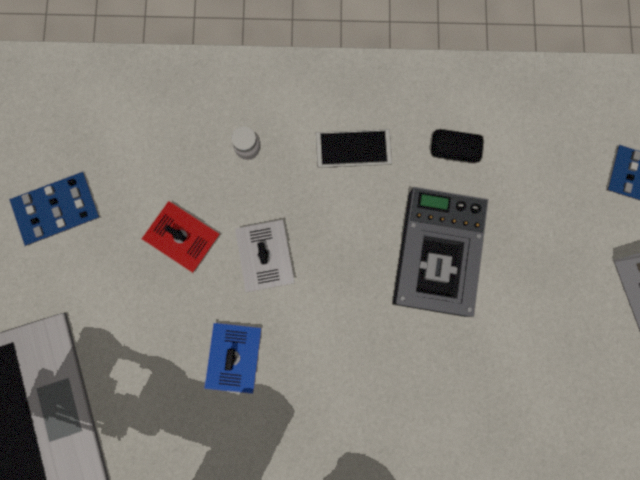

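View pics/scene0.png

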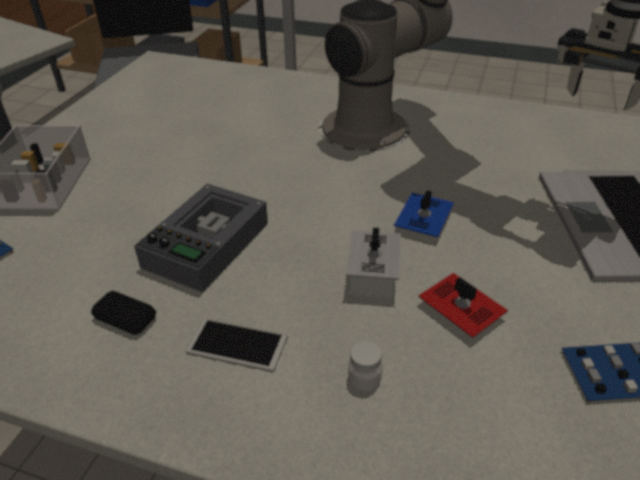

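View pics/wrist0.png

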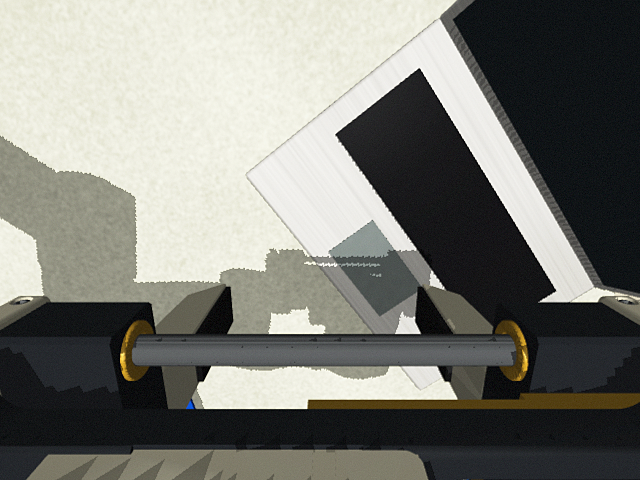

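Three plates look like the cover in the top view: red (180,237), blue (234,357) and bare grey/white on the bin (266,254). The grey one fits, because it is aluminium-coloured and raised on the bin. I'll confirm that in a crop and measure it.

```bash
cat > h.py <<'E'
import numpy as np,cv2
from plant import *
def K(c): f=240/np.tan(np.radians(c['fovy'])/2); return f,c['cx'],c['cy']
def cloud(c,d):
    f,cx,cy=K(c); v,u=np.mgrid[0:480,0:640]
    P=np.stack([(u-cx)/f*d,(v-cy)/f*d,d],-1)
    return (P-c['t'])@c['R']
def pix(c,X):
    f,cx,cy=K(c); Y=np.asarray(X)@c['R'].T+c['t']; return np.stack([f*Y[...,0]/Y[...,2]+cx,f*Y[...,1]/Y[...,2]+cy],-1)
def onplane(c,uv,z):
    f,cx,cy=K(c);uv=np.asarray(uv,float);r=np.stack([(uv[...,0]-cx)/f,(uv[...,1]-cy)/f,np.ones(uv.shape[:-1])],-1)@c['R']
    o=-c['R'].T@c['t']; return o+r*((z-o[2])/r[...,2])[...,None]
E
python3 - <<'E'
from h import *
im=cv2.imread('pics/top0.png');c=calibration('top');d=np.load('top0.npy');P=cloud(c,d)
P[d==0]=np.nan
cv2.imwrite('pics/crop.png',np.hstack([cv2.resize(im[205:305,215:315],(400,400),interpolation=2),cv2.resize(im[180:320,380:520],(400,400),interpolation=2)]))
print('desk',np.nanmedian(P[100:120,50:200,2]))
def rect(m,n):
    q=P[m][:,:2].astype(np.float32);r=cv2.minAreaRect(q);print(n,m.sum(),r,'medz',np.median(P[m][:,2]))
z=P[...,2];M=np.zeros(z.shape,bool)
A=M.copy();A[210:300,230:305]=1;rect(A&(z>45)&(z<66),'cover');
w=A&(z>75);print('wing',w.sum());rect(w,'wing')
A=M.copy();A[180:325,385:500]=1
t=A&(z>48)&(z<60);rect(t,'case top')
for (a,b) in[((25,35),''),((5,25),''),((35,47),'')]:
    m=A&(z>a[0])&(z<a[1]);print(a,m.sum())
for n,s in(('jar',(115,165,225,265)),('phone',(120,172,312,395)),('mouse',(120,170,425,490)),('red',(195,275,138,222)),('blue',(315,395,200,265))):
    A=M.copy();A[s[0]:s[1],s[2]:s[3]]=1;m=A&(z>4);rect(m,n)
    print(np.nanmax(z[A]))
E
```

```text
desk 1.2557627201114334
cover 2972 ((524.9596557617188, 162.52752685546875), (120.37278747558594, 90.17115020751953), 11.522579193115234) medz 56.973379043890894
wing 191
wing 191 ((524.4861450195312, 162.3216094970703), (37.40605163574219, 18.170637130737305), 2.0646138191223145) medz 99.83377981141865
case top 5652 ((538.845703125, -168.88409423828125), (145.23062133789062, 224.75941467285156), 81.16442108154297) medz 55.677787427718755
(25, 35) 371
(5, 25) 1461
(35, 47) 821
jar 785 ((766.983642578125, 214.42547607421875), (100.98231506347656, 78.36385345458984), 1.5852673053741455) medz 58.981859190472335
66.87086881610358
phone 2668 ((755.4694213867188, -4.163642883300781), (107.25469207763672, 165.2373504638672), 2.2022769451141357) medz 8.813379073265908
15.6622810618688
mouse 1530 ((763.6984252929688, -215.04165649414062), (100.79988098144531, 130.80101013183594), 1.1121121644973755) medz 28.883076622712682
36.2477249900814
red 3125 ((571.0738525390625, 335.0891418457031), (156.9071044921875, 165.2199249267578), 1.0260318517684937) medz 23.171259575456094
71.08116355706494
blue 3304 ((343.2550964355469, 223.50697326660156), (146.87876892089844, 121.30311584472656), 2.421225070953369) medz 23.168647879464615
71.21016520279241
```

View pics/crop.png

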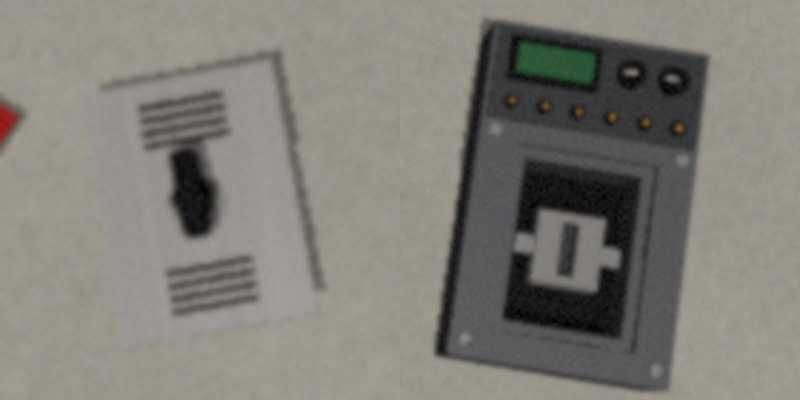

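The crop confirms it: the plate at (263,252) is bare aluminium with a black wing along its long side, and the case bay is centred near (438,265). I'll move above the wing.

```bash
python3 -m jog '[0,-45,-21,0,0,0,-45,-21,0,0,0,-45,-21,0,0,0,-45,-21,0,0,0,-45,-21,0,0]'; python3 -m jog '[0,-45,-21,0,0,0,-45,-21,0,0,0,-45,-21,0,0,0,-45,-21,0,0,0,-40,-15,0,0]'
```

```text
time: 0.65
tool_pos: [344.9, 328.3, 249.5]
tcp_rot: [-3.14, -0.002, 2.835]
contact_force: [1.7, 1.0, 0.3]
grip_width: 91.8
time: 1.15
tool_pos: [526.0, 162.9, 248.6]
tcp_rot: [-3.14, -0.003, 2.834]
contact_force: [0.2, 0.5, 0.3]
grip_width: 91.7
```

```bash
python3 -m jog '[0,0,0,0,-8,0,0,0,0,-8,0,0,0,0,-8,0,0,0,0,-6,0,0,0,0,0]'; cat >> h.py <<'E'
from math import *
def need(x,y,yawdeg,z=None):
    o=get_obs();p=o['tool_pos'];w=o['tcp_rot'][2];dx,dy=x-p[0],y-p[1]
    dyaw=(yawdeg-degrees(w)+180)%360-180
    print('t%.1f tcp'%o['time'],p.round(1),'rot',np.degrees(o['tcp_rot']).round(2),'F',o['contact_force'].round(1),'M',o['moment'].round(2),'g',round(float(o['grip_width']),1))
    print('tx %.1f ty %.1f turn %.2f'%(dx*cos(w)+dy*sin(w),dx*sin(w)-dy*cos(w),-dyaw),'' if z is None else 'tz %.1f'%(p[2]-z))
E
python3 - <<'E'
from h import *
need(524.7,162.4,191.5,101)
c=calibration('wrist');p,d=capture('wrist');cv2.imwrite('pics/w1.png',p[...,::-1]);np.save('w1.npy',d);np.save('w1c.npy',c,allow_pickle=True)
E
```

```text
time: 1.65
tool_pos: [530.3, 156.4, 245.6]
tcp_rot: [-3.141, -0.007, -2.915]
contact_force: [0.7, 0.1, -0.3]
grip_width: 91.4
t1.6 tcp [530.3 156.4 245.6] rot [-179.96   -0.42 -167.03] F [ 0.7  0.1 -0.3] M [ 0.07 -0.02 -0.01] g 91.4
tx 4.1 ty 7.1 turn 1.47 tz 144.6
```

View pics/w1.png

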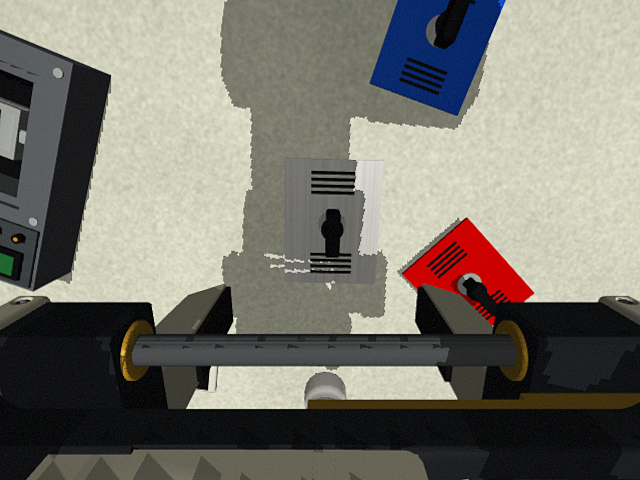

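The wrist view shows the cover at (333,220) on the bin, with its wing at (333,230), well aligned with the tool. I'll measure it with the wrist depth.

```bash
cat >> h.py <<'E'
def rectz(P,box,z0,z1,n):
    s=np.zeros(P.shape[:2],bool);s[box[0]:box[1],box[2]:box[3]]=1
    m=s&(P[...,2]>z0)&(P[...,2]<z1)
    m=cv2.morphologyEx(m.astype(np.uint8),cv2.MORPH_OPEN,np.ones((3,3),np.uint8))>0
    q=P[m];r=cv2.minAreaRect(q[:,:2].astype(np.float32))
    print(n,m.sum(),[np.round(a,2) for a in r],'medz',np.median(q[:,2]).round(1)); return q,r
E
python3 - <<'E'
from h import *
c=np.load('w1c.npy',allow_pickle=True).item();d=np.load('w1.npy');P=cloud(c,d);P[d==0]=np.nan
rectz(P,(150,300,275,395),50,66,'cover')
rectz(P,(180,300,300,360),90,115,'wing top')
q,r=rectz(P,(180,300,300,360),96,106,'wing top')
print(np.percentile(P[180:300,300:360,2],[95,99]))
need(524.7,162.4,191.5,101)
E
```

```text
cover 10945 [array([526.55, 162.92]), array([120.62,  90.08]), np.float64(11.53)] medz 57.1
wing top 651 [array([525.87, 162.75]), array([37.59, 11.98]), np.float64(11.62)] medz 100.8
wing top 633 [array([525.96, 162.77]), array([37.41, 11.97]), np.float64(11.62)] medz 100.9
[nan nan]
t1.7 tcp [530.3 156.4 245.5] rot [-179.96   -0.42 -167.2 ] F [ 0.5  0.5 -0.5] M [ 0.04 -0.05 -0.04] g 91.6
tx 4.1 ty 7.1 turn 1.30 tz 144.5
```

```bash
python3 -m jog '[0,2.7,7.2,35,1.3,0,0,0,35,0,0,0,0,35,0,0,0,0,20,0,0,0,0,0,0]'; python3 -c "
from h import *
need(526.1,162.8,191.55,101)"
```

```text
time: 2.2
tool_pos: [525.9, 163.5, 117.9]
tcp_rot: [-3.141, -0.003, -2.957]
contact_force: [-0.7, 0.5, 0.0]
grip_width: 91.4
t2.2 tcp [525.9 163.5 117.9] rot [-1.7994e+02 -1.7000e-01 -1.6943e+02] F [-0.7  0.5  0. ] M [ 0.02 -0.01 -0.03] g 91.4
tx -0.0 ty -0.7 turn -0.98 tz 16.9
```

```bash
python3 -m jog '[0,0,-0.7,10,-1,0,0,0,6,0,0,0,0,0,0]'; python3 -c "
from h import *
need(526.1,162.8,191.55,101)"
```

```text
time: 2.5
tool_pos: [527.2, 163.1, 102.8]
tcp_rot: [-3.14, -0.0, -2.941]
contact_force: [-1.3, -1.3, -0.5]
grip_width: 91.7
t2.5 tcp [527.2 163.1 102.8] rot [-179.94   -0.   -168.51] F [-1.3 -1.3 -0.5] M [ 0.08 -0.01 -0.03] g 91.7
tx 1.1 ty -0.1 turn -0.06 tz 1.8
```

```bash
python3 -m jog '[0,1.1,0,1.8,0,0,0,0,0,0]'; python3 -m jog '[1,0,0,0,0,1,0,0,0,0,1,0,0,0,0,1,0,0,0,0,1,0,0,0,0]';python3 -m jog '[1,0,0,0,0,1,0,0,0,0]'; python3 -c "
from h import *
need(526.1,162.8,191.55,101)"
```

```text
time: 2.7
tool_pos: [526.9, 163.0, 102.3]
tcp_rot: [-3.14, 0.003, -2.942]
contact_force: [-0.7, -0.9, -0.7]
grip_width: 91.7
time: 3.2
tool_pos: [527.7, 163.1, 103.8]
tcp_rot: [-3.14, 0.006, -2.942]
contact_force: [0.4, -0.5, 0.5]
grip_width: 56.4
time: 3.4
tool_pos: [527.7, 163.1, 103.8]
tcp_rot: [-3.14, 0.005, -2.942]
contact_force: [0.5, 0.7, -0.1]
grip_width: 40.4
t3.4 tcp [527.7 163.1 103.8] rot [-179.92    0.31 -168.56] F [ 0.5  0.7 -0.1] M [ 0.05  0.01 -0.03] g 40.4
tx 1.6 ty 0.0 turn -0.11 tz 2.8
```

```bash
python3 -m jog '[0.65,1.6,0,2.8,0,0.65,0,0,0,0]'; python3 -c "
from h import *
need(526.1,162.8,191.55,101)"
```

```text
time: 3.6
tool_pos: [525.9, 162.8, 100.7]
tcp_rot: [-3.14, 0.005, -2.942]
contact_force: [0.9, 0.3, -1.2]
grip_width: 32.5
t3.6 tcp [525.9 162.8 100.7] rot [-179.93    0.3  -168.56] F [ 0.9  0.3 -1.2] M [ 0.03  0.01 -0.02] g 32.5
tx -0.2 ty -0.0 turn -0.11 tz -0.3
```

```bash
python3 -m jog '[1,0,0,0,0,1,0,0,0,0,1,0,0,0,0,1,0,0,0,0,1,0,0,0,0]'; python3 -c "
from h import *
need(526.1,162.8,191.55,101)"
```

```text
time: 4.1
tool_pos: [525.8, 162.7, 100.5]
tcp_rot: [-3.14, 0.005, -2.942]
contact_force: [0.6, 0.1, 0.3]
grip_width: 12.3
t4.1 tcp [525.8 162.7 100.5] rot [-179.93    0.28 -168.56] F [0.6 0.1 0.3] M [0.11 0.06 0.05] g 12.3
tx -0.3 ty 0.0 turn -0.11 tz -0.5
```

Gripped at 12.3 mm, which matches the 12 mm wing. Next I'll lift.

```bash
python3 -m jog '[1,0,0,-5,0,1,0,0,-10,0,1,0,0,-25,0,1,0,0,-30,0,1,0,0,-20,0]'; python3 - <<'E'
from h import *
need(509.2,-164.3,171.2,110)
c=calibration('wrist');p,d=capture('wrist');cv2.imwrite('pics/w2.png',p[...,::-1]);P=cloud(c,d);P[d==0]=np.nan
z=P[...,2]; print(np.nanmedian(z[150:260,290:380]))
E
```

```text
time: 4.6
tool_pos: [523.0, 162.4, 191.7]
tcp_rot: [-3.141, -0.004, -2.942]
contact_force: [0.8, 0.5, -2.3]
grip_width: 11.9
t4.6 tcp [523.  162.4 191.7] rot [-179.95   -0.24 -168.57] F [ 0.8  0.5 -2.3] M [ 0.04 -0.02 -0.07] g 11.9
tx 78.3 ty -317.4 turn 20.23 tz 81.7
148.36037939258887
```

View pics/w2.png

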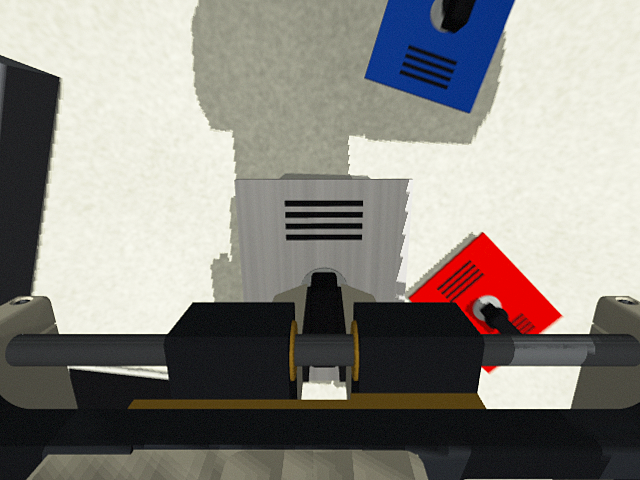

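```bash
python3 -m jog '[1,-1,-15,-3,0,1,-2.5,-30,-5,0,1,-2.7,-36,-3,0,1,-2.7,-36,0,0,1,-2.7,-36,0,0]'; python3 -m jog '[1,-2.7,-36,0,0,1,-2.7,-36,0,0,1,-2.7,-36,0,0,1,-2.7,-30,0,0,1,-2.7,-30,0,0]';  python3 -m jog '[1,0,-20,0,4,1,0,-10,0,6,1,0,0,0,6,1,0,0,0,4,1,0,0,0,0]';python3 - <<'E'
from h import *
need(620,-182,171.2,195)
c=calibration('wrist');p,d=capture('wrist');cv2.imwrite('pics/w3.png',p[...,::-1]);np.save('w3.npy',d);np.save('w3c.npy',c,allow_pickle=True)
E
```

```text
time: 5.15
tool_pos: [566.2, 11.9, 206.3]
tcp_rot: [-3.141, 0.001, -2.934]
contact_force: [0.1, 0.5, -2.5]
grip_width: 12.0
time: 5.65
tool_pos: [612.3, -162.2, 201.9]
tcp_rot: [3.14, -0.006, -2.937]
contact_force: [0.5, 0.9, -2.8]
grip_width: 12.1
time: 6.15
tool_pos: [614.4, -203.7, 195.1]
tcp_rot: [-3.14, -0.015, 2.975]
contact_force: [0.1, 0.7, -1.1]
grip_width: 11.9
t6.2 tcp [ 614.4 -203.7  195.1] rot [-179.93   -0.86  170.47] F [ 0.1  0.7 -1.1] M [ 0.02 -0.    0.03] g 11.9
tx -1.9 ty 22.3 turn -0.73 tz 0.1
```

View pics/w3.png

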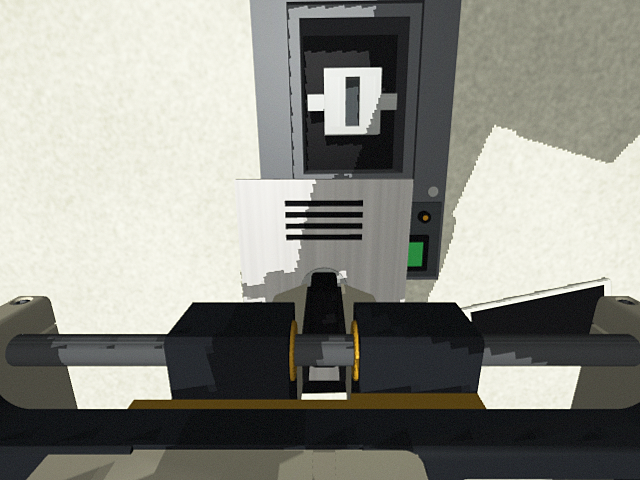

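The bay sits at about (352,95) and the receptacle slot at (352,101), both ahead of the held cover. I'll measure the bay frame.

```bash
python3 - <<'E'
from h import *
c=np.load('w3c.npy',allow_pickle=True).item();d=np.load('w3.npy');P=cloud(c,d);P[d==0]=np.nan
im=cv2.imread('pics/w3.png')
cv2.imwrite('pics/w3c.png',cv2.resize(im[0:185,240:470],None,fx=3,fy=3,interpolation=2))
q=P[0:178,240:470]; z=q[...,2]
print(np.histogram(z[z>0],bins=np.arange(0,66,2)))
A=radians(-8.84);ex=np.array([cos(A),sin(A)]);ey=np.array([-sin(A),cos(A)]);o=np.array([509.2,-164.3])
X=(q[...,:2]-o)@ex;Y=(q[...,:2]-o)@ey
top=(z>53)&(z<60);led=(z>46.5)&(z<52.5)
# y edges: per row of X bins
for n,m in(('top',top),('ledge',led)):
  for xb in range(-40,56,12):
    s=m&(abs(X-xb)<3);a=Y[s&(Y>0)];b=Y[s&(Y<0)]
    if len(a)>5 and len(b)>5: print(n,xb,'y: + %.1f..%.1f  - %.1f..%.1f'%(a.min(),a.max(),b.min(),b.max()))
  for yb in(-35,-20,0,20,35):
    s=m&(abs(Y-yb)<3);a=X[s&(X>0)];b=X[s&(X<0)]
    print(n,yb,'x:',(a.min().round(1),a.max().round(1)) if len(a) else '',(b.min().round(1),b.max().round(1)) if len(b) else '')
E
```

```text
(array([4398,  671,  623, 6375, 1049,  166,  151,  155,  211,  664,  286,
        181,  207,  206,  236,  252,  236,  651, 2012, 1552,  235,  226,
        227,  248, 2694, 3416,  399, 5887, 6745,   62,    0,    0]), array([ 0,  2,  4,  6,  8, 10, 12, 14, 16, 18, 20, 22, 24, 26, 28, 30, 32,
       34, 36, 38, 40, 42, 44, 46, 48, 50, 52, 54, 56, 58, 60, 62, 64]))
top -40 y: + 47.0..72.7  - -71.7..-46.5
top -28 y: + 47.0..73.0  - -71.4..-46.5
top -16 y: + 47.0..72.5  - -71.5..-46.5
top -4 y: + 47.1..72.4  - -71.4..-46.5
top 8 y: + 47.1..72.4  - -71.6..-46.4
top 20 y: + 47.2..72.6  - -71.6..-46.4
top 32 y: + 47.1..72.9  - -71.5..-46.4
top 44 y: + 47.1..72.6  - -71.4..-46.4
top -35 x:  (np.float64(-61.7), np.float64(-60.2))
top -20 x:  (np.float64(-61.3), np.float64(-59.7))
top 0 x:  (np.float64(-61.3), np.float64(-60.0))
top 20 x:  (np.float64(-61.1), np.float64(-60.2))
top 35 x:  (np.float64(-60.9), np.float64(-60.0))
ledge -40 y: + 39.1..47.8  - -46.7..-38.7
ledge -28 y: + 39.1..47.6  - -46.4..-38.5
ledge -16 y: + 39.1..47.8  - -46.7..-38.6
ledge -4 y: + 39.1..47.9  - -46.6..-38.5
ledge 8 y: + 39.2..47.7  - -46.5..-38.7
ledge 20 y: + 39.0..47.7  - -46.6..-38.5
ledge 32 y: + 39.1..47.9  - -46.5..-38.6
ledge 44 y: + 39.3..47.5  - -46.6..-38.4
ledge -35 x: (np.float64(55.5), np.float64(57.8)) (np.float64(-61.3), np.float64(-52.0))
ledge -20 x: (np.float64(55.5), np.float64(58.0)) (np.float64(-60.9), np.float64(-51.9))
ledge 0 x: (np.float64(55.8), np.float64(58.3)) (np.float64(-60.9), np.float64(-52.2))
ledge 20 x: (np.float64(55.4), np.float64(58.5)) (np.float64(-60.8), np.float64(-52.2))
ledge 35 x: (np.float64(55.4), np.float64(58.7)) (np.float64(-61.2), np.float64(-51.9))
```

View pics/w3c.png

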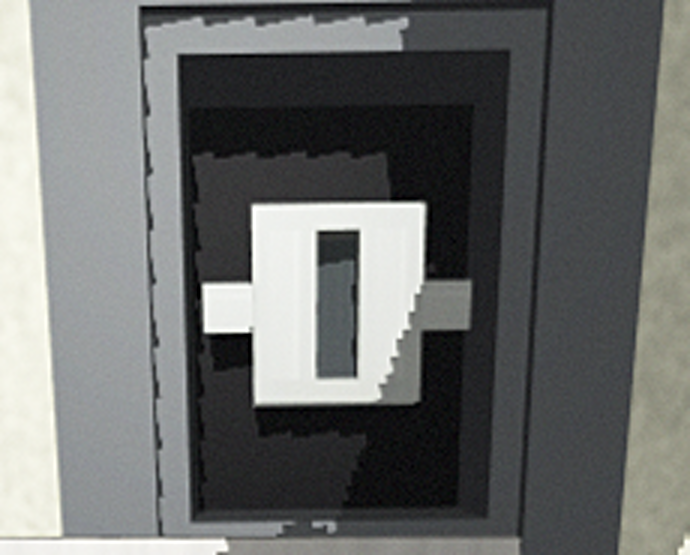

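Bay centre in world is about (510.7, -164.2) with yaw -8.84°. The same camera placed the wing at the grip point, so the bias cancels. I'll move over the bay.

```bash
python3 - <<'E'
from h import *
need(510.7,-164.2,171.16,150)
E
```

```text
t6.2 tcp [ 614.3 -203.6  195. ] rot [-179.93   -0.87  170.58] F [ 0.3  0.3 -1.8] M [-0.03  0.01 -0.03] g 11.8
tx 108.7 ty 21.9 turn -0.58 tz 45.0
```

```bash
python3 -m jog '[1,15,3,5,0,1,25,5,10,0,1,28,6,10,0,1,25,5,10,0,1,12,2,8,-0.6]'; python3 -m jog '[1,0,0,0,0,1,0,0,0,0]'; python3 - <<'E'
from h import *
need(510.7,-164.2,171.16,125)
p,d=capture('top');cv2.imwrite('pics/t3.png',p[...,::-1]);c=calibration('top');P=cloud(c,d);P[d==0]=np.nan
rectz(P,(180,330,385,500),75,115,'cover')
E
```

```text
time: 6.7
tool_pos: [510.1, -166.4, 150.8]
tcp_rot: [-3.14, -0.014, 3.0]
contact_force: [0.7, 0.6, -1.7]
grip_width: 11.3
time: 6.9
tool_pos: [508.5, -165.9, 150.3]
tcp_rot: [-3.141, -0.017, 3.003]
contact_force: [-0.5, -0.4, -1.3]
grip_width: 12.1
t6.9 tcp [ 508.5 -165.9  150.3] rot [-179.95   -0.97  172.05] F [-0.5 -0.4 -1.3] M [-0.01 -0.04 -0.04] g 12.1
tx -1.9 ty 2.0 turn 0.89 tz 25.3
cover 928 [array([ 508.88, -146.34]), array([ 50.62, 120.06]), np.float64(82.14)] medz 106.6
```

```bash
python3 -m jog '[1,-2.2,2,8,0.9,1,0,0,8,0,1,0,0,5,0,1,0,0,0,0,1,0,0,0,0]'; python3 - <<'E'
from h import *
need(511.2,-164.2,171.16,115)
E
```

```text
time: 7.45
tool_pos: [513.5, -165.2, 127.4]
tcp_rot: [-3.14, -0.015, 2.987]
contact_force: [-0.1, -0.4, -1.1]
grip_width: 11.4
t7.5 tcp [ 513.5 -165.2  127.4] rot [-179.9    -0.85  171.12] F [-0.1 -0.4 -1.1] M [-0.01 -0.02 -0.05] g 11.4
tx 2.4 ty 0.6 turn -0.04 tz 12.4
```

```bash
python3 -m jog '[1,2,0.6,4,0,1,0,0,0,0,1,0,0,0,0]'; python3 - <<'E'
from h import *
need(511.2,-164.2,171.16,115)
E
```

```text
time: 7.75
tool_pos: [511.5, -164.3, 123.2]
tcp_rot: [-3.14, -0.014, 2.987]
contact_force: [-0.9, -0.1, -2.6]
grip_width: 11.6
t7.8 tcp [ 511.5 -164.3  123.2] rot [-179.9    -0.83  171.12] F [-0.9 -0.1 -2.6] M [0.02 0.01 0.01] g 11.6
tx 0.3 ty 0.0 turn -0.04 tz 8.2
```

```bash
python3 -m jog '[1,0,0,5,0,1,0,0,5,0,1,0,0,0,0]'; python3 - <<'E'
from h import *
need(511.2,-164.2,171.16,105)
E
```

```text
time: 8.05
tool_pos: [511.4, -164.4, 112.8]
tcp_rot: [-3.14, -0.014, 2.987]
contact_force: [-0.5, -0.5, -1.8]
grip_width: 11.6
t8.1 tcp [ 511.4 -164.4  112.8] rot [-179.88   -0.78  171.12] F [-0.5 -0.5 -1.8] M [ 0.   -0.03  0.03] g 11.6
tx 0.3 ty 0.1 turn -0.04 tz 7.8
```

```bash
python3 - <<'E'
from h import *
for n in('wrist','scene'):
    p,d=capture(n);cv2.imwrite(f'pics/{n}4.png',p[...,::-1] if n=='wrist' else cv2.resize(p[170:310,120:290,::-1],None,fx=4,fy=4,interpolation=2))
E
```

```text
(no output)
```

View pics/wrist4.png

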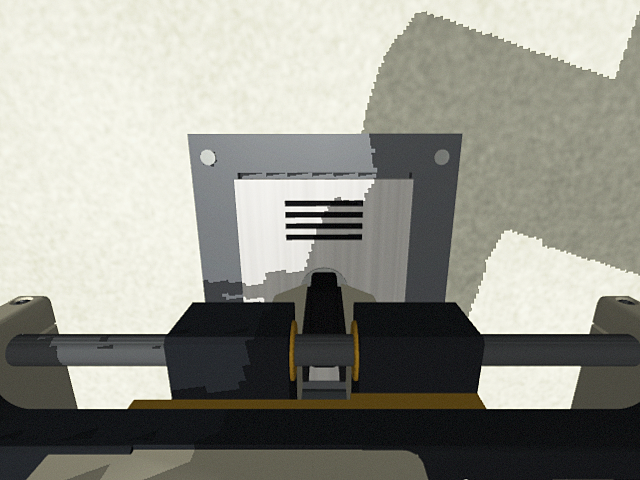

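View pics/scene4.png

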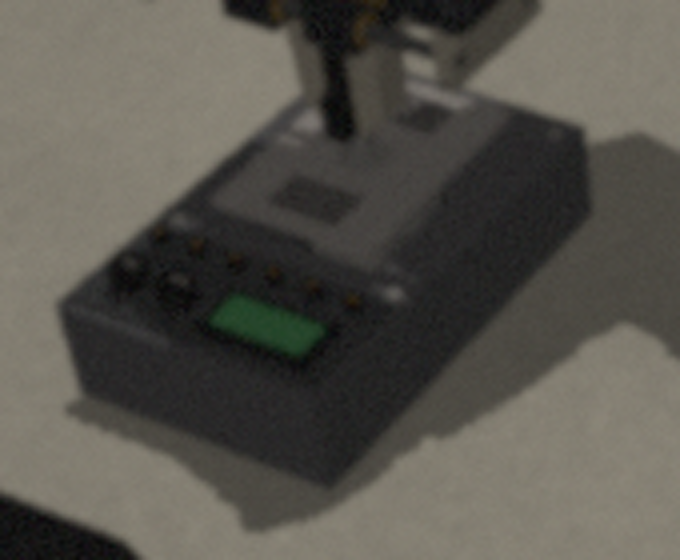

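The cover hovers squarely over the bay. I'll check its offset against the case in this same wrist view before lowering further.

```bash
python3 - <<'E'
from h import *
c=calibration('wrist');p,d=capture('wrist');P=cloud(c,d);P[d==0]=np.nan
A=radians(-8.84);ex=np.array([cos(A),sin(A)]);ey=np.array([-sin(A),cos(A)]);o=np.array([510.7,-164.2])
q=P[100:300,150:500];z=q[...,2];X=(q[...,:2]-o)@ex;Y=(q[...,:2]-o)@ey
case=(z>52)&(z<60);cov=(z>64)&(z<75)
print('cov z by X',[(x,np.median(z[cov&(abs(X-x)<4)]).round(2)) for x in(-55,-40,-25)])
print('cov z by Y',[(x,np.median(z[cov&(abs(Y-x)<4)]).round(2)) for x in(-35,-15,0,15,35)])
for x in(-50,-40,-30,-20):
    a=Y[cov&(abs(X-x)<2)];b=Y[case&(abs(X-x)<2)];print(x,'cover y',a.min().round(1),a.max().round(1),'case y',b.min().round(1),b.max().round(1))
for y in(-30,-10,10,30):
    a=X[cov&(abs(Y-y)<2)];b=X[case&(abs(Y-y)<2)];print(y,'cover xmin',a.min().round(1),'case x',b.min().round(1),b.max().round(1))
E
```

```text
cov z by X [(-55, np.float64(70.82)), (-40, np.float64(70.59)), (-25, np.float64(70.3))]
cov z by Y [(-35, np.float64(70.39)), (-15, np.float64(70.49)), (0, np.float64(70.56)), (15, np.float64(70.46)), (35, np.float64(70.23))]
-50 cover y -45.5 44.5 case y -71.8 72.3
-40 cover y -45.4 44.8 case y -72.2 72.0
-30 cover y -45.6 44.7 case y -72.0 71.9
-20 cover y -45.4 44.4 case y -71.8 72.0
-30 cover xmin -59.4 case x -81.9 -62.2
-10 cover xmin -59.4 case x -81.9 -62.2
10 cover xmin -59.5 case x -81.9 -62.3
30 cover xmin -59.5 case x -81.9 -60.4
```

```bash
python3 -m jog '[1,0.4,0.4,4,0,1,0,0,3,0,1,0,0,0,0]';  python3 - <<'E'
from h import *
need(511.0,-163.9,171.16,100)
E
```

```text
time: 8.5
tool_pos: [511.6, -164.1, 106.2]
tcp_rot: [-3.139, -0.012, 2.987]
contact_force: [0.0, -0.3, -2.0]
grip_width: 11.9
t8.5 tcp [ 511.6 -164.1  106.2] rot [-179.85   -0.68  171.12] F [ 0.  -0.3 -2. ] M [ 0.04 -0.03  0.02] g 11.9
tx 0.6 ty 0.2 turn -0.04 tz 6.2
```

```bash
python3 -m jog '[1,0.6,0.2,2,0,1,0,0,2,0]';python3 -m jog '[1,0,0,1,0,1,0,0,0,0]';  python3 - <<'E'
from h import *
need(511.0,-163.9,171.16,100)
E
```

```text
time: 8.7
tool_pos: [511.0, -163.9, 102.1]
tcp_rot: [-3.139, -0.012, 2.987]
contact_force: [0.0, 0.7, -1.9]
grip_width: 11.9
time: 8.9
tool_pos: [510.9, -163.8, 100.7]
tcp_rot: [-3.139, -0.012, 2.987]
contact_force: [-0.1, 0.3, -2.0]
grip_width: 11.8
t8.9 tcp [ 510.9 -163.8  100.7] rot [-179.85   -0.69  171.12] F [-0.1  0.3 -2. ] M [ 0.06 -0.05  0.02] g 11.8
tx -0.1 ty -0.1 turn -0.04 tz 0.7
```

```bash
python3 -m jog '[1,0,0,1,0,1,0,0,0,0]';python3 -m jog '[1,0,0,1,0,1,0,0,0,0]';  python3 -m jog '[1,0,0,1,0,1,0,0,0,0]'; python3 - <<'E'
from h import *
need(511.0,-163.9,171.16,100)
c=calibration('wrist');p,d=capture('wrist');cv2.imwrite('pics/w5.png',p[...,::-1]);P=cloud(c,d);P[d==0]=np.nan
A=radians(-8.84);ex=np.array([cos(A),sin(A)]);ey=np.array([-sin(A),cos(A)]);o=np.array([510.7,-164.2])
q=P[100:300,150:500];z=q[...,2];X=(q[...,:2]-o)@ex;Y=(q[...,:2]-o)@ey
for x in(-75,-55,-40,-25):print(x,[np.median(z[(abs(X-x)<4)&(abs(Y-y)<4)]).round(2) for y in(-60,-38,-20,0,20,38,60)])
E
```

```text
time: 9.1
tool_pos: [510.9, -163.9, 100.2]
tcp_rot: [-3.139, -0.012, 2.987]
contact_force: [-0.8, 0.1, 1.2]
grip_width: 11.8
time: 9.3
tool_pos: [510.9, -163.9, 99.9]
tcp_rot: [-3.139, -0.011, 2.987]
contact_force: [-2.2, 0.6, 2.4]
grip_width: 12.0
time: 9.5
tool_pos: [510.9, -163.9, 99.2]
tcp_rot: [-3.139, -0.011, 2.987]
contact_force: [-2.2, 0.3, 2.0]
grip_width: 12.2
t9.5 tcp [ 510.9 -163.9   99.2] rot [-179.82   -0.61  171.13] F [-2.2  0.3  2. ] M [0.17 0.11 0.02] g 12.2
tx -0.0 ty 0.0 turn -0.03 tz -0.8
-75 [np.float64(56.14), np.float64(55.98), np.float64(56.04), np.float64(55.96), np.float64(56.03), np.float64(56.1), np.float64(56.27)]
-55 [np.float64(56.06), np.float64(57.03), np.float64(57.12), np.float64(57.02), np.float64(57.05), np.float64(57.11), np.float64(56.06)]
-40 [np.float64(56.04), np.float64(56.95), np.float64(57.03), np.float64(57.09), np.float64(57.05), np.float64(56.85), np.float64(56.07)]
-25 [np.float64(56.0), np.float64(56.75), np.float64(56.91), np.float64(56.88), np.float64(56.79), np.float64(56.79), np.float64(56.04)]
```

Nearly home: the far end is 1 mm proud with a slight tilt, at 2-4 N. I'll press gently.

```bash
python3 -m jog '[1,0,0,1,0,1,0,0,0,0]';python3 -m jog '[1,0,0,1,0,1,0,0,0,0]';  python3 -m jog '[1,0,0,1,0,1,0,0,0,0]'; python3 - <<'E'
from h import *
need(511.0,-163.9,171.16,100)
c=calibration('wrist');p,d=capture('wrist');P=cloud(c,d);P[d==0]=np.nan
A=radians(-8.84);ex=np.array([cos(A),sin(A)]);ey=np.array([-sin(A),cos(A)]);o=np.array([510.7,-164.2])
q=P[100:300,150:500];z=q[...,2];X=(q[...,:2]-o)@ex;Y=(q[...,:2]-o)@ey
for x in(-75,-55,-40,-25):print(x,[np.median(z[(abs(X-x)<4)&(abs(Y-y)<4)]).round(2) for y in(-60,-38,-20,0,20,38,60)])
E
```

```text
time: 9.75
tool_pos: [510.9, -163.9, 98.3]
tcp_rot: [-3.138, -0.011, 2.987]
contact_force: [-2.9, 1.1, 2.8]
grip_width: 11.6
time: 9.95
tool_pos: [510.9, -163.9, 97.3]
tcp_rot: [-3.138, -0.011, 2.987]
contact_force: [-3.4, 0.5, 3.5]
grip_width: 11.6
time: 10.15
tool_pos: [510.9, -164.0, 96.4]
tcp_rot: [-3.138, -0.01, 2.987]
contact_force: [-3.2, 0.7, 4.9]
grip_width: 11.9
t10.2 tcp [ 510.9 -164.    96.4] rot [-179.82   -0.59  171.13] F [-3.2  0.7  4.9] M [0.17 0.16 0.03] g 11.9
tx -0.0 ty 0.1 turn -0.03 tz -3.6
-75 [np.float64(56.2), np.float64(56.07), np.float64(56.01), np.float64(56.03), np.float64(55.99), np.float64(56.1), np.float64(56.3)]
-55 [np.float64(55.94), np.float64(56.79), np.float64(56.77), np.float64(56.77), np.float64(56.88), np.float64(56.84), np.float64(56.04)]
-40 [np.float64(56.01), np.float64(56.68), np.float64(56.79), np.float64(56.95), np.float64(56.77), np.float64(56.72), np.float64(56.12)]
-25 [np.float64(55.99), np.float64(56.55), np.float64(56.68), np.float64(56.65), np.float64(56.61), np.float64(56.55), np.float64(56.04)]
```

A lateral force of -3.2 N in x suggests light contact with the +x wall. I'll ease 0.6 mm that way and keep pressing.

```bash
python3 -m jog '[1,0.6,0,0.5,0,1,0,0,0,0]';python3 -m jog '[1,0.3,0,0.5,0,1,0,0,0,0]';  python3 - <<'E'
from h import *
need(511.0,-163.9,171.16,100)
c=calibration('wrist');p,d=capture('wrist');P=cloud(c,d);P[d==0]=np.nan
A=radians(-8.84);ex=np.array([cos(A),sin(A)]);ey=np.array([-sin(A),cos(A)]);o=np.array([510.7,-164.2])
q=P[100:300,150:500];z=q[...,2];X=(q[...,:2]-o)@ex;Y=(q[...,:2]-o)@ey
for x in(-75,-55,-40,-25):print(x,[np.median(z[(abs(X-x)<4)&(abs(Y-y)<4)]).round(2) for y in(-60,-38,-20,0,20,38,60)])
cv2.imwrite('pics/w6.png',cv2.resize(p[120:320,180:480,::-1],None,fx=2.6,fy=2.6,interpolation=2))
E
```

```text
time: 10.4
tool_pos: [510.9, -163.9, 96.2]
tcp_rot: [-3.138, -0.009, 2.987]
contact_force: [-2.3, 0.9, 4.0]
grip_width: 11.7
time: 10.6
tool_pos: [510.8, -163.9, 95.8]
tcp_rot: [-3.138, -0.008, 2.987]
contact_force: [-3.0, 1.1, 5.1]
grip_width: 11.8
t10.6 tcp [ 510.8 -163.9   95.8] rot [-179.81   -0.47  171.12] F [-3.   1.1  5.1] M [0.27 0.1  0.01] g 11.8
tx -0.2 ty 0.1 turn -0.04 tz -4.2
-75 [np.float64(56.27), np.float64(56.08), np.float64(56.0), np.float64(56.0), np.float64(56.07), np.float64(56.07), np.float64(56.29)]
-55 [np.float64(56.02), np.float64(56.48), np.float64(56.6), np.float64(56.59), np.float64(56.49), np.float64(56.52), np.float64(56.12)]
-40 [np.float64(56.07), np.float64(56.46), np.float64(56.42), np.float64(56.67), np.float64(56.6), np.float64(56.52), np.float64(56.07)]
-25 [np.float64(56.03), np.float64(56.3), np.float64(56.38), np.float64(56.4), np.float64(56.41), np.float64(56.37), np.float64(56.04)]
```

View pics/w6.png

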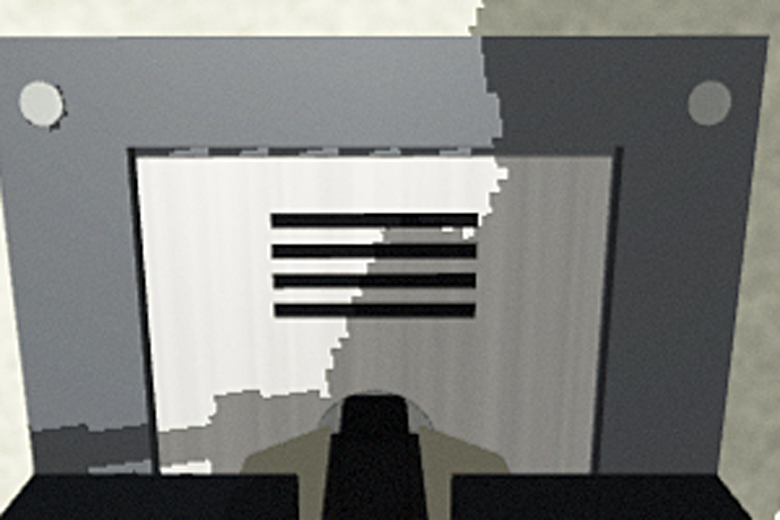

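The cover is within about 0.5 mm of flush and levelling. I'll push the stud in small steps, watching the force.

```bash
for i in 1; do python3 -m jog '[1,0,0,1,0,1,0,0,0,0]'; done; python3 -m jog '[1,0,0,1,0,1,0,0,0,0]'; python3 -m jog '[1,0,0,0.7,0,1,0,0,0.7,0]';python3 -m jog '[1,0,0,0.7,0,1,0,0,0.7,0]'
```

```text
time: 10.85
tool_pos: [510.8, -163.9, 94.8]
tcp_rot: [-3.138, -0.008, 2.987]
contact_force: [-2.3, 0.8, 4.4]
grip_width: 11.5
time: 11.05
tool_pos: [510.8, -163.9, 93.9]
tcp_rot: [-3.138, -0.008, 2.987]
contact_force: [-1.7, 1.8, 5.7]
grip_width: 11.9
time: 11.25
tool_pos: [510.8, -163.9, 92.7]
tcp_rot: [-3.138, -0.008, 2.987]
contact_force: [-2.9, 1.3, 5.9]
grip_width: 12.2
time: 11.45
tool_pos: [510.7, -163.9, 91.5]
tcp_rot: [-3.138, -0.008, 2.987]
contact_force: [-3.0, 0.7, 5.7]
grip_width: 11.7
```

```bash
python3 -m jog '[1,0,0,0.7,0,1,0,0,0.7,0]';python3 -m jog '[1,0,0,0.7,0,1,0,0,0.7,0]'
```

```text
time: 11.65
tool_pos: [510.7, -163.9, 90.5]
tcp_rot: [-3.138, -0.008, 2.987]
contact_force: [-2.8, 1.7, 6.2]
grip_width: 11.4
time: 11.85
tool_pos: [510.7, -163.9, 89.6]
tcp_rot: [-3.138, -0.007, 2.987]
contact_force: [-3.3, 1.1, 6.7]
grip_width: 12.0
```

```bash
python3 -m jog '[1,0,0,0.7,0,1,0,0,0.7,0]'
```

```text
time: 12.05
tool_pos: [510.7, -163.9, 88.8]
tcp_rot: [-3.138, -0.007, 2.987]
contact_force: [-3.0, 1.1, 7.7]
grip_width: 11.9
```

```bash
python3 -m jog '[1,0,0,0.7,0,1,0,0,0.7,0]'
```

```text
time: 12.25
tool_pos: [510.7, -163.9, 88.0]
tcp_rot: [-3.138, -0.007, 2.987]
contact_force: [-3.4, 0.9, 6.6]
grip_width: 11.6
```

```bash
python3 -m jog '[1,0,0,0.7,0,1,0,0,0.7,0]';python3 -m jog '[1,0,0,0.7,0,1,0,0,0.7,0]'
```

```text
time: 12.45
tool_pos: [510.7, -163.9, 87.4]
tcp_rot: [-3.138, -0.006, 2.987]
contact_force: [-3.0, 1.4, 7.8]
grip_width: 12.2
time: 12.65
tool_pos: [510.7, -163.9, 86.8]
tcp_rot: [-3.138, -0.006, 2.987]
contact_force: [-3.3, 1.5, 8.5]
grip_width: 11.8
```

```bash
python3 -m jog '[1,0,0,0.7,0,1,0,0,0.7,0]'
```

```text
time: 12.85
tool_pos: [510.7, -163.9, 86.2]
tcp_rot: [-3.137, -0.006, 2.987]
contact_force: [-2.6, 1.5, 8.5]
grip_width: 11.7
```

```bash
python3 -m jog '[1,0,0,0.7,0,1,0,0,0.7,0]'
```

```text
time: 13.05
tool_pos: [510.7, -163.9, 85.7]
tcp_rot: [-3.137, -0.005, 2.987]
contact_force: [-3.5, 1.1, 7.9]
grip_width: 11.7
```

```bash
python3 -m jog '[1,0,0,0.8,0,1,0,0,0.8,0]'
```

```text
time: 13.25
tool_pos: [510.7, -163.9, 85.1]
tcp_rot: [-3.137, -0.005, 2.987]
contact_force: [-2.4, 0.9, 9.5]
grip_width: 12.0
```

```bash
python3 -m jog '[1,0,0,0.8,0,1,0,0,0.8,0]'
```

```text
time: 13.45
tool_pos: [510.6, -163.9, 84.6]
tcp_rot: [-3.137, -0.004, 2.987]
contact_force: [-5.7, 1.9, 13.2]
grip_width: 12.0
```

```bash
python3 -m jog '[1,0,0,0.8,0,1,0,0,0.8,0]'
```

```text
time: 13.65
tool_pos: [510.6, -163.9, 84.7]
tcp_rot: [-3.137, -0.004, 2.987]
contact_force: [-3.5, 2.2, 10.7]
grip_width: 12.0
```

```bash
python3 - <<'E'
from h import *
need(511.0,-163.9,171.16,100)
c=calibration('wrist');p,d=capture('wrist');P=cloud(c,d);P[d==0]=np.nan
A=radians(-8.84);ex=np.array([cos(A),sin(A)]);ey=np.array([-sin(A),cos(A)]);o=np.array([510.7,-164.2])
q=P[100:300,150:500];z=q[...,2];X=(q[...,:2]-o)@ex;Y=(q[...,:2]-o)@ey
for x in(-75,-55,-40,-25):print(x,[np.nanmedian(z[(abs(X-x)<4)&(abs(Y-y)<4)]).round(2) for y in(-60,-38,-20,0,20,38,60)])
cv2.imwrite('pics/w7.png',p[...,::-1])
E
```

```text
t13.7 tcp [ 510.6 -163.9   84.7] rot [-179.72   -0.21  171.12] F [-3.5  2.2 10.7] M [0.4  0.42 0.02] g 12.0
tx -0.3 ty 0.0 turn -0.04 tz -15.3
-75 [np.float64(56.11), np.float64(55.98), np.float64(56.09), np.float64(56.12), np.float64(56.03), np.float64(56.04), np.float64(56.29)]
-55 [np.float64(55.99), np.float64(56.06), np.float64(56.01), np.float64(56.01), np.float64(56.12), np.float64(56.09), np.float64(56.03)]
-40 [np.float64(56.07), np.float64(55.91), np.float64(56.1), np.float64(56.22), np.float64(56.05), np.float64(56.03), np.float64(56.11)]
-25 [np.float64(55.99), np.float64(56.0), np.float64(55.94), np.float64(56.06), np.float64(56.05), np.float64(56.06), np.float64(56.1)]
```

View pics/w7.png

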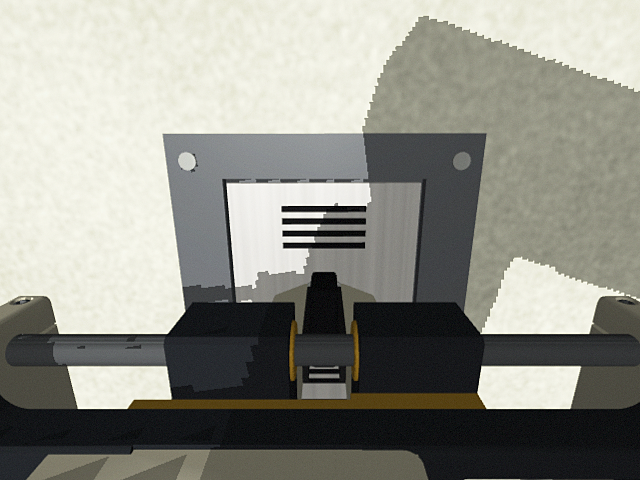

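The cover is now flush (56.0 everywhere). The descent stalled at z = 84.6 with the force stepping up, so I'll do one more probe to confirm that is the floor.

```bash
python3 -m jog '[1,0,0,1,0,1,0,0,1,0]'
```

```text
time: 13.9
tool_pos: [510.6, -163.9, 84.6]
tcp_rot: [-3.136, -0.003, 2.987]
contact_force: [-5.7, 1.3, 14.5]
grip_width: 11.7
```

```bash
python3 -m jog '[1,0,0,1.4,0,1,0,0,1.4,0]'
```

```text
time: 14.1
tool_pos: [510.6, -163.9, 84.6]
tcp_rot: [-3.136, -0.002, 2.987]
contact_force: [-7.1, 2.3, 16.8]
grip_width: 11.8
```

Bottomed: z is fixed and the force rises to 17 N. Now I'll turn it clockwise, with positive turn about the tool's z (down).

```bash
python3 -m jog '[1,0,0,0.7,6,1,0,0,0.7,8]'; python3 -m jog '[1,0,0,0.7,0,1,0,0,0.7,0]'
```

```text
time: 14.3
tool_pos: [510.6, -163.7, 84.8]
tcp_rot: [-3.136, 0.0, 2.737]
contact_force: [-3.6, 1.9, 8.5]
grip_width: 11.7
time: 14.5
tool_pos: [510.6, -163.6, 84.7]
tcp_rot: [-3.136, 0.001, 2.732]
contact_force: [-4.2, 1.4, 10.7]
grip_width: 11.9
```

```bash
python3 -m jog '[1,0,0,1,8,1,0,0,1,8]'; python3 -c "
from h import *
need(510.7,-164.2,81.16)"
```

```text
time: 14.7
tool_pos: [510.7, -163.4, 84.6]
tcp_rot: [-3.137, 0.003, 2.446]
contact_force: [-4.3, 3.2, 13.9]
grip_width: 11.9
t14.7 tcp [ 510.7 -163.4   84.6] rot [-179.73    0.19  140.12] F [-4.3  3.2 13.9] M [0.5  0.61 0.06] g 11.9
tx -0.5 ty -0.6 turn 58.96
```

```bash
python3 -m jog '[1,0,0,1,8,1,0,0,1,8]'; python3 -c "
from h import *
need(510.7,-164.2,81.16)"
```

```text
time: 14.9
tool_pos: [510.9, -163.3, 84.6]
tcp_rot: [-3.139, 0.005, 2.155]
contact_force: [-3.7, 3.4, 12.8]
grip_width: 11.9
t14.9 tcp [ 510.9 -163.3   84.6] rot [-179.83    0.31  123.46] F [-3.7  3.4 12.8] M [0.41 0.66 0.02] g 11.9
tx -0.7 ty -0.6 turn 42.30
```

```bash
python3 -m jog '[1,0,0,1,8,1,0,0,1,8]'; python3 -m jog '[1,0,-0.4,1,8,1,0,0,1,8]'; python3 -c "
from h import *
need(510.7,-164.2,81.16)"
```

```text
time: 15.1
tool_pos: [511.1, -163.2, 84.6]
tcp_rot: [-3.141, 0.007, 1.864]
contact_force: [-3.6, 2.2, 13.2]
grip_width: 11.5
time: 15.3
tool_pos: [511.2, -163.1, 84.6]
tcp_rot: [3.138, 0.007, 1.573]
contact_force: [-4.4, 1.9, 12.0]
grip_width: 11.8
t15.3 tcp [ 511.2 -163.1   84.6] rot [179.81   0.41  90.13] F [-4.4  1.9 12. ] M [0.32 0.87 0.06] g 11.8
tx -1.1 ty -0.5 turn 8.97
```

```bash
python3 -m jog '[1,0,0,1,7,1,0,0,1,2]'; python3 -m jog '[1,0,0,1,0.5,1,0,0,0.5,0]'; python3 -c "
from h import *
need(510.7,-164.2,81.16)"
```

```text
time: 15.5
tool_pos: [511.3, -163.1, 84.6]
tcp_rot: [3.136, 0.007, 1.407]
contact_force: [-3.6, 2.1, 13.1]
grip_width: 11.9
time: 15.7
tool_pos: [511.4, -163.1, 84.8]
tcp_rot: [3.136, 0.007, 1.396]
contact_force: [-2.4, 1.1, 8.4]
grip_width: 11.7
t15.7 tcp [ 511.4 -163.1   84.8] rot [179.67   0.43  80.01] F [-2.4  1.1  8.4] M [ 0.26  0.68 -0.02] g 11.7
tx -1.2 ty -0.5 turn -1.15
```

Turned 91°. I'll let it rise to check that the notch holds.

```bash
python3 -m jog '[1,0,0,-1,0,1,0,0,-1,0]'; python3 -m jog '[1,0,0,-1,0,1,0,0,0,0]'; python3 -c "
from h import *
need(510.7,-164.2,81.16)"
```

```text
time: 15.9
tool_pos: [511.3, -163.1, 87.8]
tcp_rot: [3.136, 0.008, 1.397]
contact_force: [-1.3, 1.3, 7.2]
grip_width: 12.1
time: 16.1
tool_pos: [511.3, -163.1, 88.3]
tcp_rot: [3.136, 0.008, 1.397]
contact_force: [-0.0, 0.7, 4.9]
grip_width: 11.7
t16.1 tcp [ 511.3 -163.1   88.3] rot [179.69   0.44  80.02] F [-0.   0.7  4.9] M [0.15 0.39 0.02] g 11.7
tx -1.2 ty -0.4 turn -1.14
```

```bash
python3 -m jog '[1,0,0,-1,0,1,0,0,0,0]'; python3 - <<'E'
from h import *
need(510.7,-164.2,81.16)
p,d=capture('wrist');cv2.imwrite('pics/w8.png',p[...,::-1])
p,d=capture('scene');cv2.imwrite('pics/s8.png',cv2.resize(p[170:310,120:290,::-1],None,fx=4,fy=4,interpolation=2))
E
```

```text
time: 16.3
tool_pos: [511.3, -163.1, 88.2]
tcp_rot: [3.137, 0.007, 1.396]
contact_force: [0.4, 0.9, 5.5]
grip_width: 11.8
t16.3 tcp [ 511.3 -163.1   88.2] rot [179.74   0.42  80.01] F [0.4 0.9 5.5] M [ 0.14  0.32 -0.  ] g 11.8
tx -1.2 ty -0.4 turn -1.15
```

View pics/w8.png

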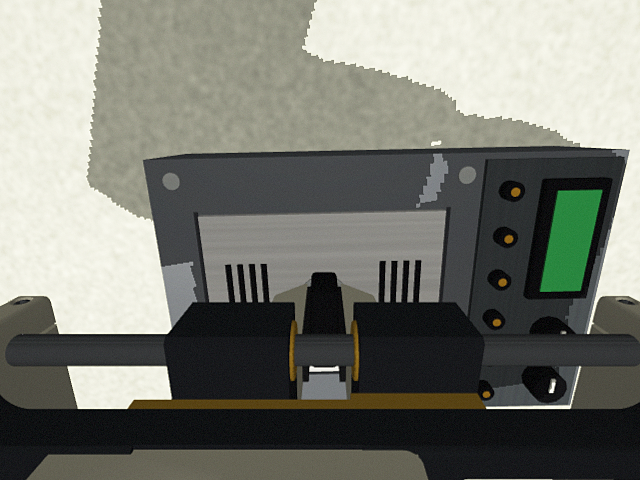

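View pics/s8.png

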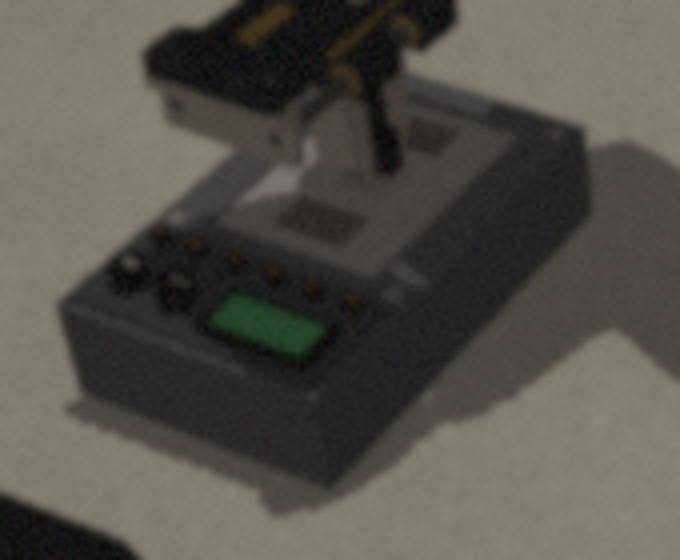

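```bash
python3 -m jog '[1,0,0,-1,0]'; python3 -m jog '[1,0,0,-1,0]'; python3 -m jog '[1,0,0,-1,0]'
```

```text
time: 16.5
tool_pos: [511.3, -163.0, 88.4]
tcp_rot: [3.137, 0.007, 1.396]
contact_force: [4.7, -2.4, -16.6]
grip_width: 11.9
time: 16.6
tool_pos: [511.3, -163.1, 88.4]
tcp_rot: [3.138, 0.007, 1.396]
contact_force: [5.0, -1.2, -14.0]
grip_width: 11.7
time: 16.7
tool_pos: [511.3, -163.1, 88.4]
tcp_rot: [3.138, 0.007, 1.396]
contact_force: [4.3, -1.1, -13.0]
grip_width: 12.1
```

The notch holds at z = 88.4 against a 13-16 N pull, so it is locked. I'll relax and open.

```bash
python3 -m jog '[1,0,0,0.4,0,1,0,0,0,0]'; python3 -m jog '[0.6,0,0,0,0,0.6,0,0,0,0,0.6,0,0,0,0,0.6,0,0,0,0,0.6,0,0,0,0]'; python3 -c "
from h import *
need(510.7,-164.2,81.16)"
```

```text
time: 16.9
tool_pos: [511.3, -163.1, 88.4]
tcp_rot: [3.138, 0.007, 1.396]
contact_force: [1.7, 0.2, -4.4]
grip_width: 12.0
time: 17.4
tool_pos: [511.2, -163.2, 89.6]
tcp_rot: [3.137, 0.008, 1.397]
contact_force: [-0.7, -0.7, -0.8]
grip_width: 36.4
t17.4 tcp [ 511.2 -163.2   89.6] rot [179.76   0.43  80.01] F [-0.7 -0.7 -0.8] M [-0.09  0.1  -0.  ] g 36.4
tx -1.1 ty -0.3 turn -1.15
```

```bash
python3 -m jog '[0.6,0,0,-15,0,0.6,0,0,-30,0,0.6,0,0,-40,0,0.6,0,0,-40,0,0.6,0,0,0,0]'; python3 -m jog '[0.5,-35,0,0,0,0.5,-30,0,0,0,0.5,0,0,0,0]'; python3 - <<'E'
from h import *
need(510.7,-164.2,81.16)
c=calibration('wrist');p,d=capture('wrist');cv2.imwrite('pics/w9.png',p[...,::-1]);np.save('w9.npy',d);np.save('w9c.npy',c,allow_pickle=True)
E
```

```text
time: 17.9
tool_pos: [510.1, -161.9, 218.0]
tcp_rot: [3.141, 0.007, 1.396]
contact_force: [0.7, 0.2, -0.5]
grip_width: 36.6
time: 18.2
tool_pos: [498.8, -226.8, 219.0]
tcp_rot: [3.139, 0.007, 1.399]
contact_force: [0.2, 1.0, -0.4]
grip_width: 45.8
t18.2 tcp [ 498.8 -226.8  219. ] rot [179.85   0.42  80.18] F [ 0.2  1.  -0.4] M [-0.06  0.07  0.02] g 45.8
tx 63.7 ty 1.0 turn -0.98
```

View pics/w9.png

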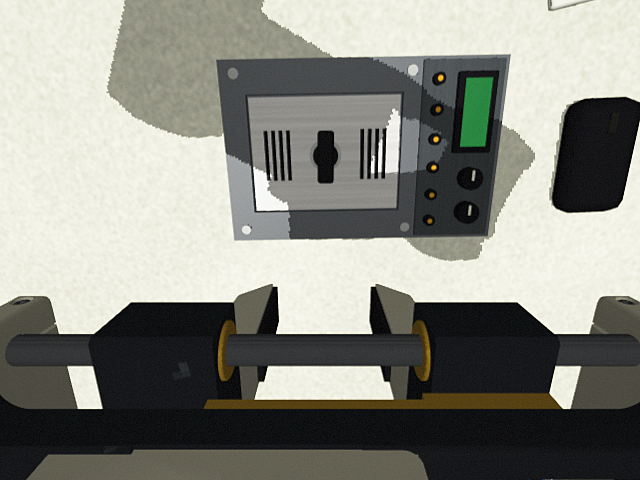

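The wrist view shows the cover flush in the bay at (325,152), with the wing turned across it at (325,157). I'll check heights and angles.

```bash
python3 - <<'E'
from h import *
c=np.load('w9c.npy',allow_pickle=True).item();d=np.load('w9.npy');P=cloud(c,d);P[d==0]=np.nan
q,r=rectz(P,(110,200,305,350),75,110,'wing')
q,r=rectz(P,(40,250,210,515),50,60,'case+cover top')
A=radians(-8.84);ex=np.array([cos(A),sin(A)]);ey=np.array([-sin(A),cos(A)]);o=np.array([510.7,-164.2])
z=P[...,2];X=(P[...,:2]-o)@ex;Y=(P[...,:2]-o)@ey
for x in(-72,-52,-30,30,52,69):print(x,[np.nanmedian(z[(abs(X-x)<3)&(abs(Y-y)<3)]).round(2) for y in(-60,-38,0,38,60)])
im=cv2.imread('pics/w9.png');m=np.zeros((480,640),np.uint8);m[85:220,240:412]=im[85:220,240:412].max(2)<45
print(pix(c,np.array([[*(o+60*a*ex+45*b*ey),55] for a,b in((1,1),(1,-1),(-1,-1),(-1,1))])).round(1))
cv2.imwrite('pics/w9c.png',cv2.resize(im[80:225,235:415],None,fx=4,fy=4,interpolation=2))
E
```

```text
wing 860 [array([ 510.35, -163.82]), array([37.3 , 11.82]), np.float64(80.69)] medz 88.7
case+cover top 41374 [array([ 540.2 , -168.75]), array([144.78, 225.2 ]), np.float64(81.18)] medz 56.3
-72 [np.float64(56.68), np.float64(277.6), np.float64(56.15), np.float64(56.13), np.float64(56.76)]
-52 [np.float64(56.15), np.float64(299.21), np.float64(56.0), np.float64(56.12), np.float64(55.93)]
-30 [np.float64(255.67), np.float64(299.77), np.float64(56.17), np.float64(56.17), np.float64(56.14)]
30 [np.float64(56.01), np.float64(297.96), np.float64(56.07), np.float64(56.07), np.float64(55.92)]
52 [np.float64(56.16), np.float64(299.46), np.float64(56.1), np.float64(56.1), np.float64(55.96)]
69 [np.float64(56.91), np.float64(277.95), np.float64(56.13), np.float64(56.12), np.float64(56.65)]
[[400.7  95.2]
 [395.6 207.9]
 [256.7 210.3]
 [248.2  97.9]]
```

View pics/w9c.png

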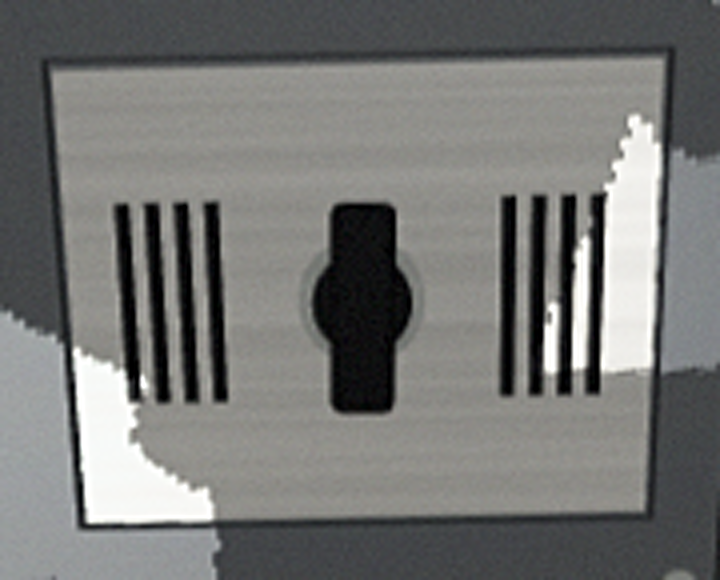

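The plate is flush and level. The wing is about 90° from the cover's x, with its top about 38.6 mm above the underside, so the stud is held about 11 mm in. The robot is clear, so I'm handing in.

```bash
python3 -c "
from plant import *
print(close_job()); print(get_obs()['time'])"
```

```text
the job is handed in; nothing more can be done
None
the job is handed in; nothing more can be done
```

The cover is home in the bay of the trainer case and locked. I picked the bare aluminium plate off the bin by its wing and set it in the bay. I pushed the stud in to its floor (17 N highest wrist reading), turned it about 91° clockwise, let go and handed in at about 18 s.

**Last checks:**
- **Cover:** it is flush with the case top all round, to within about 0.2 mm where I could read it. The strip at y = -38 mm gave no valid depth, because the gripper was in front of it.
- **Stud:** the wing lies about 90° from the cover's x and sits about 11 mm in.
- **Lock:** it held against an upward pull of 13–16 N before I opened the gripper.
- **Robot:** it was clear of everything when I handed in.

**What did not quite agree:**
- While seating, the cover leaned lightly on the bay's +x wall (about 3 N) with one end 1 mm high, and it levelled as I pressed.
- The tool rose about 3.8 mm before the notch held, where 2 mm was expected. I think the fingers slipped slightly on the wing.
- I did not re-measure the mouse, phone and jar at the end. The arm never went down near them.

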